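# Seat a rivet-setting stake in the bench block with a maul

### The job

Take the flat-topped post stake from the rack, set its tapered shank lightly in the socket of the bench block and let go of it; from then on only the maul may touch it. Tap it tight with the maul's head on its top, so that the taper grips and holds by friction alone - feel for it, as how deep it goes differs from block to block; firm light taps, no heavy blows. Then stand the maul upright on the bench again, clear of the block, and leave the other stakes, the tin and the spool as they are.

Things in the scene. Friction and masses are not known exactly. Their poses are not given: they have to be found in the camera images.
- post: The stake to seat, steel, upright, 0.42 kg: flat-topped round post 30 mm across, 44 mm high (grip here), on a round collar 44 mm across, 6 mm thick; under it a square tapered shank 45 mm long, 22 mm wide at the collar, 14.8 mm at the tip. Origin: on the axis at the collar's underside, z up, x and y square to the shank's faces. In the rack the collar rests on the rack's top.
- post_top (a point): Centre of the post's flat top, 50 mm above its origin. Let go in the socket, the stake stands by its own weight, loosely caught; pushed by hand with over 8 N it is no longer loose. A slow tap or press of the maul that reaches 23 to 28 N on this top drives it tight; it stays where the tap leaves it. Over 35 N is a heavy blow.
- block: Bench block, screwed down: hardwood 130 x 130 mm, 54 mm high, with a steel plate 90 x 90 x 6 mm on top, whose face is 60 mm above the bench. Origin: centre of its underside, z up; x and y are square to the sides of the socket.
- socket_mouth (a point): Centre of the square socket, level with the plate's face; axes as the block's. Plate's hole 26 mm square; 2 to 11 mm below the face begins the steel lining, 19.4 mm square at its mouth, narrowing like the shank (1.6 mm of width per 10 mm), 44 mm deep. How high the lining sits differs: the tapers meet with the collar 6 to 14 mm above the plate; the collar never gets down to the plate.
- maul: Leather worker's maul, 0.36 kg, standing upright on its head: round plastic head 56 mm across, 75 mm high; round wooden handle 27 to 28 mm across rising 85 mm above it, 160 mm in all. Origin: centre of the head's flat striking face (the underside as it stands), z up along the handle. Grip the handle's upper 50 mm from above and tap with the flat underside.
- rack: Wooden rack, fixed: 85 x 235 mm, 58 mm high, three square holes in a row along its y axis, 75 mm apart, centre hole at its centre. Origin: centre of its underside. The post, the dome and the horn stake stand in it, in any order.
- dome: Bystander: stake with a mushroom-shaped domed head 45 mm in diameter, 44 mm high above the collar's underside, standing in the rack. Origin as the post's.
- horn: Bystander: stake with a pointed cone, 55 mm high, standing in the rack. Origin as the post's.
- tin: Bystander: closed round metal tin, 60 mm in diameter, 55 mm high. Origin: centre of its underside.
- spool: Bystander: wooden spool of thread, 52 mm in diameter, 60 mm high, standing. Origin: centre of its underside.

How it is judged:
On the way, in this order (a step that is already met when the one before it is completed fails the run):
1. the post stake stands by itself in the socket, let go, not yet driven (horizontal distance between post and socket_mouth below 0.004 m and z of post in the frame of socket_mouth between 0.001 and 0.018 m and angle between post's own z axis and vertical below 0.12 rad and contact force between post and block below 30 N and contact force between the fingers and post below 0.1 N), for 0.2 s.
2. the maul's head comes down on the standing stake (horizontal distance between post and socket_mouth below 0.004 m and z of post in the frame of socket_mouth between 0.001 and 0.018 m and contact force between maul and post above 3 N).
3. driven tight: the socket grips the stake with more than 37 N, the maul off it (horizontal distance between post and socket_mouth below 0.004 m and z of post in the frame of socket_mouth between 0.001 and 0.018 m and angle between post's own z axis and vertical below 0.07 rad and contact force between post and block above 37 N and contact force between maul and post below 0.1 N), for 0.2 s.
At the end, for the whole second after the job is handed in: The post stake stands upright (0.07 rad), centred (4 mm) and tight in the socket (gripped with over 37 N), collar 1 to 18 mm above the plate; the maul stands upright on its head on the bench, over 90 mm from the block's centre; both at rest; bystanders within 20 mm of their starts (all of step 3 and linear speed of each of post, maul below 0.02 m/s and angle between maul's own z axis and vertical below 0.1 rad and height (world z) of maul between -0.006 and 0.006 m and horizontal distance between maul and block above 0.09 m and contact force between maul and block below 0.1 N); the robot touches nothing.
It fails at once if a heavy blow: the maul bears on the stake with more than 35 N (contact force between maul and post above 35 N).
It fails at once if the fingers or the arm touch the stake when the socket already grips it with more than 30 N (driven by hand, or handled after driving) (horizontal distance between post and socket_mouth below 0.004 m and z of post in the frame of socket_mouth below 0.018 m and contact force between post and block above 30 N and contact force between any of the fingers, the arm and post above 0.5 N).
It fails at once if another stake, the tin or the spool is moved more than 20 mm (distance of any of dome, horn, tin, spool from where it was at the start of the episode above 0.02 m).
It also fails if it takes over 56 s, if anything falls off the work surface, if the arm or the gripper's body presses on something with over 40 N, if the wrist force passes 120 N, or if a joint passes its speed limit or range.

### The arm

A 6-joint arm with a two-finger parallel gripper is mounted at the origin on the work surface. World frame = base frame: x ahead of the robot, y to its left, z up, the work surface at z = 0. Lengths are in m, angles in rad, forces in N, time in s.
With the tool pointing down it reaches from about 0.3 to 0.775 m from the base axis. Payload 14.6 kg.
Tool frame: the origin (TCP) lies at the very end of the fingers, on their centre line; the grasp point (between the pads) lies ctrl.tcp_to_grasp behind it (ctrl.tcp_to_grasp is the distance from the TCP to the grasp point, in m); x points along the fingers, y is the direction in which the jaws open and shut, and the axes are right-handed (so a half turn about x gives the same grasp; the last joint's range is limited). The gripper opens to 94 mm and grips with 3 to 60 N. Pads are 16 mm wide; open, the fingers measure 119 mm over their backs; the gripper's body (75 mm by 177 mm) begins 78 mm behind the grasp point.
Start: joints at [1.048, 0.3, 1.521, -0, 1.321, -0.067], TCP at [0.242, 0.494, 0.205] pointing down, gripper open.
Joint ranges: [-3.03, 3.03], [-0.79, 2.21], [0.23, 2.52], [-1.04, 4.18], [0, 3.07], [-2.55, 2.55]. Speed limits (rad/s): [2.22, 2.22, 2.57, 3.14, 3.14, 3.14].

### API

Orientations are given as [roll, pitch, yaw] about the fixed x, y, z axes, in that order (R = Rz(yaw) Ry(pitch) Rx(roll)).
In Python, from station import ctrl gives the robot as it stands.
- The arm moves only by the tool play_rows, never from a script. Its argument "increments" is a list that holds one entry, the list of rows, each a list of 5 numbers: the closure in counts, from 0 (fully open) to 255 (shut), then the shift along the tool's x, y, z in cm, then the turn about the tool's x in degrees. A call has 1 to 12 rows; each row shifts and turns the commanded pose from where the row before left it, along the tool's axes as they then stand; what a row does not reach is not made up. A row lasts 1/12 s, in which the tool goes at most 41.7 mm and 7.16 degrees, less where a joint would pass 70% of its speed; a pose out of reach is approached as far as the arm can. A call is refused whole if a number of a shift passes 4.17 or a number of a turn 7.16, either way. A call with a gripper value outside its range is refused whole. The fingers move at their own pace and stop on an object; "newtons" is the grip in N (left out, the last holds). Time passes only in rows, so rows that do not move let the fingers close. It gives the time, the measured TCP pose, the force and the opening at its end, in the units of the state.
- ctrl.get_obs(): the state, without advancing time (a new reading comes with each control period).
- ctrl.camera(name): name is "scene" or "side" or "wrist"; returns the picture (400x640x3 uint8, red, green, blue); there is no depth.
- ctrl.calibration(name): a dict with "fx", "fy", "cx", "cy" (pixels), "k1" (the pictures are not rectified: a ray, as slopes to the right and down, at radius r is drawn at 1 + k1 r^2 times it, then the intrinsics apply), "rvec" (rotation vector, rad) and "tvec" (3), from world to camera coordinates, as OpenCV has them; the wrist camera has in their place "T_tool_cam" (4x4, takes a point from camera to tool coordinates, whose origin is the TCP and whose axes are the tool frame's). Camera axes: x right, y down, z forward; pixel columns grow to the right and rows downward; lengths in m; the calibration is good to about 2 mm. A picture is of the moment at which its call begins: read the wrist's pose just before it. calibration takes no time and is no camera call.
- ctrl.hand_in(): hands the job in, once; it reports no verdict.
The state is a dict: "time_s": time; "qpos": joint angles; "joint_vel": joint speeds; "tau": joint torques, N m; "ee_pos": TCP position; "eef_rot": TCP orientation; "force": force on the tool from outside, world axes, zero at the start; "moment": the same for the moment, N m; "grip_width": finger opening in m.
Only numpy, scipy, OpenCV 4.12 (cv2) and the standard library are available. Lean on these libraries where they do the work, as an engineer would, in place of code of your own. Each camera call takes 0.05 s, during which the arm holds its last target.

## Working session

There is one attempt and no reset: what is moved stays moved. The work goes in short steps, Python scripts to look and compute and a tool call to move; the robot and the scene stay as the last step left them, time stands still between calls to the robot, and variables do not carry over. Pictures are saved under pics/ and viewed, and the job is handed in when it is done.

Besides the shell and the picture viewer there is one more tool, called after "Call:" by a JSON object that holds its "api" and its "payload". play_rows: Moves the arm, as the interface text tells. Its arguments: {"type":"object","properties":{"increments":{"type":"array"},"newtons":{"type":"number"}},"required":["increments"]}

```bash
ls; mkdir -p pics
python3 - <<'E'
from station import ctrl
import cv2
print(ctrl.get_obs(), ctrl.tcp_to_grasp)
for n in("scene","side","wrist"):
    cv2.imwrite(f"pics/{n}0.png",ctrl.camera(n)[:,:,::-1]); print(n,ctrl.calibration(n))
E
```

```text
pics
{'time_s': 0.0, 'qpos': array([ 1.04841828e+00,  3.00496748e-01,  1.52158861e+00, -1.31437672e-05,
        1.32069253e+00, -6.65993170e-02]), 'joint_vel': array([-1.14627159e-03,  2.08095650e-04,  9.48405531e-05, -8.72758789e-04,
       -3.54210179e-04, -1.05498430e-03]), 'tau': array([-9.36757569e-04, -5.31808090e+01, -3.52743566e+01,  7.07876240e-02,
        2.44035391e-02, -1.32166692e-04]), 'ee_pos': array([0.24196183, 0.4936224 , 0.20486908]), 'eef_rot': array([-1.62665474,  1.56961103, -2.08243022]), 'force': array([ 0.12160435,  0.23966877, -0.16310981]), 'moment': array([ 0.01455154, -0.04927259,  0.00360774]), 'grip_width': 0.0941770825613822} 0.0188
scene {'fx': 442.83793047063745, 'fy': 442.83793047063745, 'cx': 317.4640862856408, 'cy': 198.78436839351866, 'k1': 0.004915498840200654, 'rvec': array([ 1.97651635,  1.57550107, -0.58402267]), 'tvec': array([-0.1291126 , -0.36913412,  1.67710077])}
side {'fx': 381.03453377801776, 'fy': 381.03453377801776, 'cx': 321.75099022878334, 'cy': 198.78743912387515, 'k1': -0.03882683533898896, 'rvec': array([ 2.11674854, -0.33275673,  0.21004459]), 'tvec': array([-0.52535943,  0.16293599,  0.94860149])}
wrist {'fx': 290.2439275429858, 'fy': 290.2439275429858, 'cx': 317.569833632823, 'cy': 203.45505876414126, 'k1': -0.03459048602261361, 'T_tool_cam': array([[ 2.31293252e-04, -2.60144472e-01,  9.65569676e-01,
        -1.78255924e-01],
       [ 9.99999776e-01,  6.66972756e-04, -5.98443863e-05,
         3.46509094e-04],
       [-6.28440482e-04,  9.65569474e-01,  2.60144568e-01,
        -7.60756813e-02],
       [ 0.00000000e+00,  0.00000000e+00,  0.00000000e+00,
         1.00000000e+00]])}
```

View pics/scene0.png

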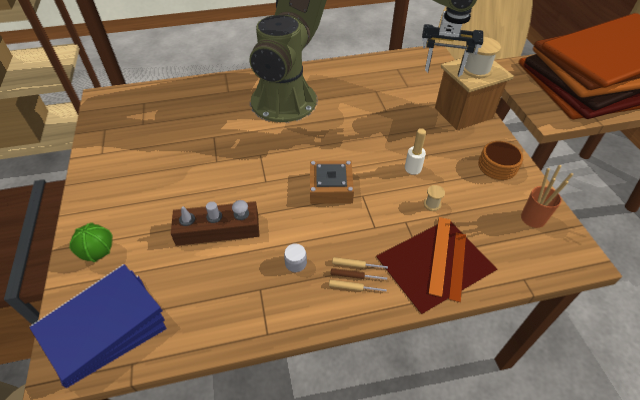

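View pics/side0.png

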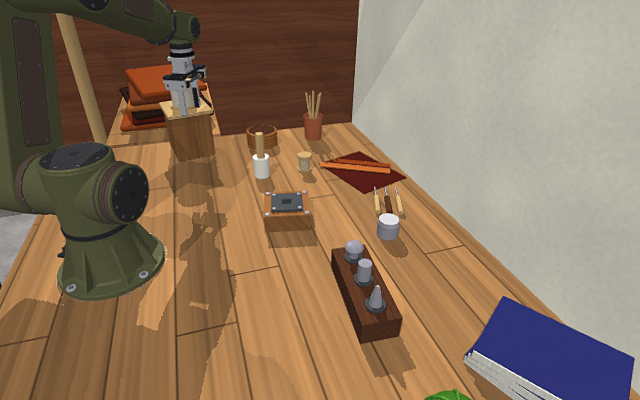

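View pics/wrist0.png

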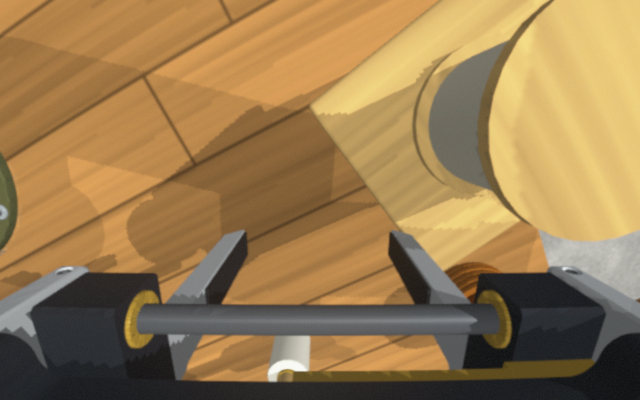

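```bash
cat > h.py <<'E'
import numpy as np, cv2
from scipy.spatial.transform import Rotation as R
from station import ctrl
def cam(n,obs=None):
    c=ctrl.calibration(n)
    K=np.array([[c["fx"],0,c["cx"]],[0,c["fy"],c["cy"]],[0,0,1.]])
    if "rvec" in c: Rm=R.from_rotvec(c["rvec"]).as_matrix(); t=np.array(c["tvec"])
    else:
        o=obs or ctrl.get_obs(); T=np.eye(4); T[:3,:3]=R.from_euler('xyz',o["eef_rot"]).as_matrix(); T[:3,3]=o["ee_pos"]
        M=np.linalg.inv(T@c["T_tool_cam"]); Rm=M[:3,:3]; t=M[:3,3]
    return K,c["k1"],Rm,t
def proj(C,P):
    K,k,Rm,t=C
    p,_=cv2.projectPoints(np.asarray(P,float).reshape(-1,1,3),cv2.Rodrigues(Rm)[0],t,K,np.array([k,0,0,0]))
    return p[:,0]
def ray(C,uv):
    K,k,Rm,t=C
    x=cv2.undistortPoints(np.array(uv,float).reshape(-1,1,2),K,np.array([k,0,0,0]))[:,0]
    d=np.c_[x,np.ones(len(x))]@Rm
    return -Rm.T@t,d
def onz(C,uv,z):
    o,d=ray(C,uv); return o+d*((z-o[2])/d[:,2])[:,None]
E
python3 - <<'E'
import cv2
a=cv2.imread("pics/scene0.png");b=cv2.imread("pics/side0.png")
def z(im,x,y,w,h,s,n): cv2.imwrite(n,cv2.resize(im[y:y+h,x:x+w],None,fx=s,fy=s,interpolation=cv2.INTER_CUBIC))
z(a,165,190,100,60,8,"pics/z1.png")
z(a,290,120,160,100,5,"pics/z2.png")
z(b,240,120,160,100,5,"pics/z3.png")
z(b,320,210,100,140,4,"pics/z4.png")
E
```

```text
(no output)
```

View pics/z1.png

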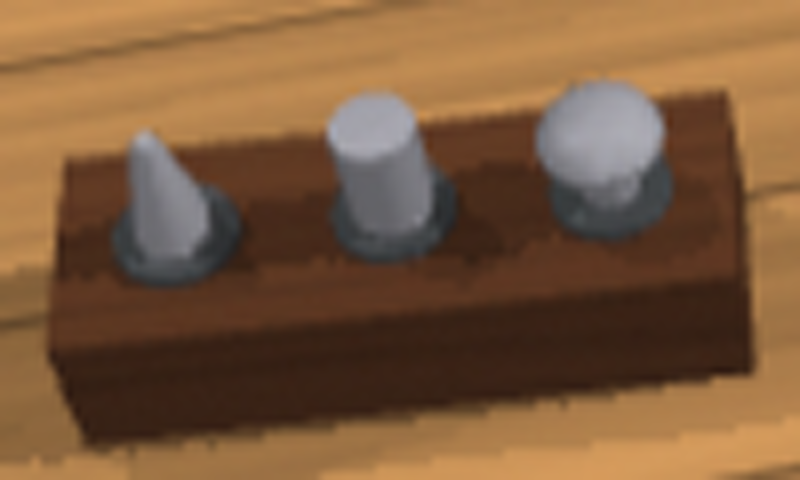

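View pics/z2.png

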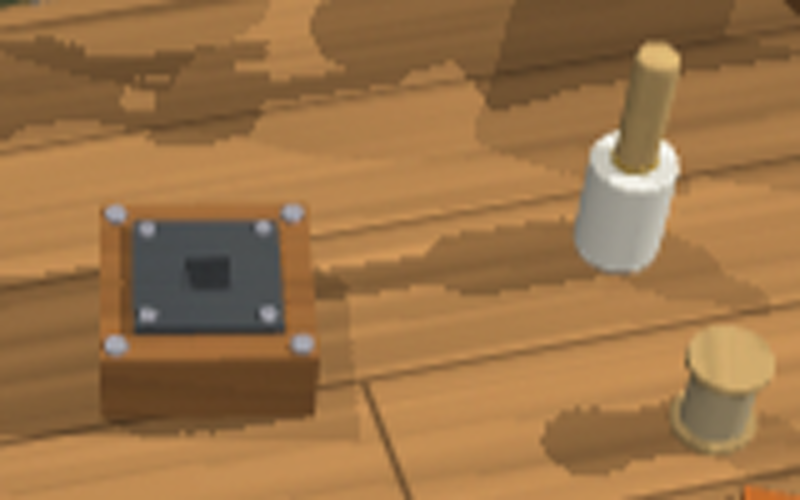

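View pics/z3.png

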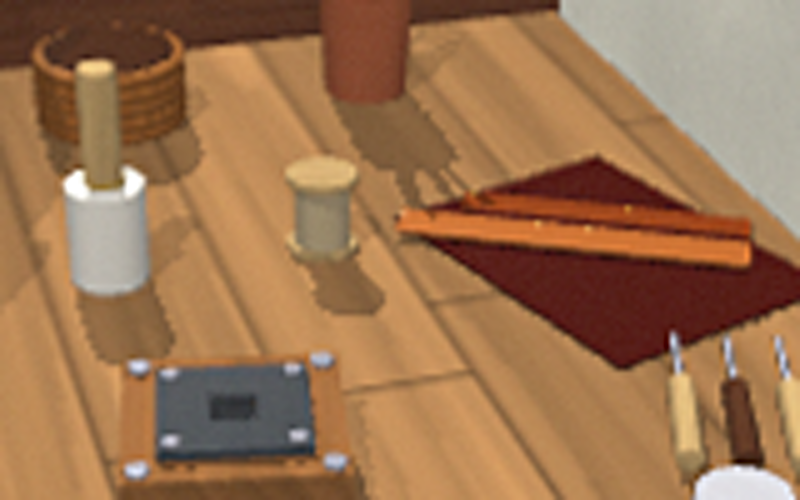

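View pics/z4.png

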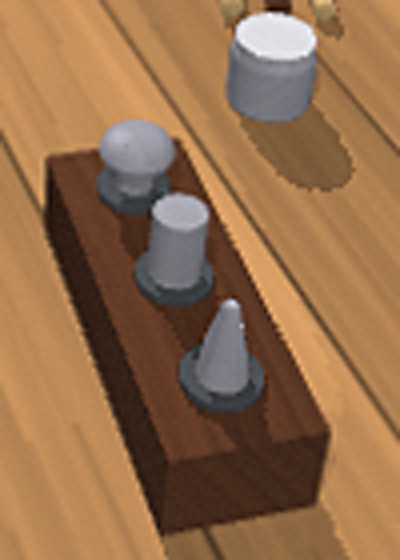

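Run:
```python
from h import *
np.set_printoptions(precision=4,suppress=True)
S=cam("scene");D=cam("side")
f=lambda l,s,x,y:(np.array(l,float)+.5)/s-.5+[x,y]
def tri(u,v):
    o1,d1=ray(S,u);o2,d2=ray(D,v); d1=d1[0]/np.linalg.norm(d1);d2=d2[0]/np.linalg.norm(d2)
    A=sum(np.eye(3)-np.outer(d,d) for d in(d1,d2)); b=sum((np.eye(3)-np.outer(d,d))@o for d,o in((d1,o1),(d2,o2)))
    return np.linalg.solve(A,b)
pt=(f([[374,126]],8,165,190),f([[180,211]],4,320,210))
print("post",onz(S,pt[0],.108),onz(D,pt[1],.108),tri(*pt))
m=(f([[660,57]],5,290,120),f([[96,70]],5,240,120))
print("maul",onz(S,m[0],.16),onz(D,m[1],.16),tri(*m))
ra=onz(S,f([[65,158],[728,92],[742,280],[52,352]],8,165,190),.058);print("rack",ra,ra.mean(0))
rd=onz(D,f([[48,157],[180,140],[328,432],[163,460]],4,320,210),.058);print(rd,rd.mean(0))
for r in(ra,rd):
  pass
e=ra[1]-ra[0]+ra[2]-ra[3];print("rack long dir deg",np.degrees(np.arctan2(e[1],e[0])))
e=rd[0]-rd[3]+rd[1]-rd[2];print(np.degrees(np.arctan2(e[1],e[0])))
bs=onz(S,f([[133,224],[281,221],[284,331],[135,333]],5,290,120),.06);print("block",bs,bs.mean(0))
bd=onz(D,f([[160,373],[307,367],[315,455],[157,461]],5,240,120),.06);print(bd,bd.mean(0))
for b in(bs,bd):
  e=b[1]-b[0]+b[2]-b[3];g=b[0]-b[3]+b[1]-b[2];print(np.degrees(np.arctan2(e[1],e[0])),np.degrees(np.arctan2(g[1],g[0])))
print("hole",onz(S,f([[207,272]],5,290,120),.06),onz(D,f([[233,407]],5,240,120),.06))
print("tin",onz(S,[[295,251]],.055),"spool",onz(S,[[435,191]],.06))
```

```text
post [[ 0.5508 -0.289   0.108 ]] [[ 0.5513 -0.2904  0.108 ]] [ 0.5512 -0.2894  0.1078]
maul [[0.4459 0.35   0.16  ]] [[0.4451 0.3415 0.16  ]] [0.4456 0.3501 0.1578]
rack [[ 0.4971 -0.4031  0.058 ]
 [ 0.5193 -0.1693  0.058 ]
 [ 0.6051 -0.1759  0.058 ]
 [ 0.5831 -0.4087  0.058 ]] [ 0.5512 -0.2893  0.058 ]
[[ 0.5208 -0.1716  0.058 ]
 [ 0.6044 -0.1804  0.058 ]
 [ 0.5821 -0.4117  0.058 ]
 [ 0.4972 -0.4024  0.058 ]] [ 0.5511 -0.2915  0.058 ]
rack long dir deg 84.59453183173679
84.33352124424331
block [[0.4149 0.0339 0.06  ]
 [0.4329 0.1241 0.06  ]
 [0.5223 0.1016 0.06  ]
 [0.5041 0.015  0.06  ]] [0.4686 0.0686 0.06  ]
[[0.4344 0.1149 0.06  ]
 [0.5197 0.0965 0.06  ]
 [0.4984 0.0052 0.06  ]
 [0.4133 0.0247 0.06  ]] [0.4665 0.0603 0.06  ]
78.39505612129453 166.94084116962176
-12.563431275138436 76.84868667738043
hole [[0.4651 0.0687 0.06  ]] [[0.4668 0.0663 0.06  ]]
tin [[ 0.7122 -0.0907  0.055 ]] spool [[0.6005 0.3496 0.06  ]]
```

```bash
cat >> h.py <<'E'
def Rt(o=None):
    o=o or ctrl.get_obs(); return R.from_euler('xyz',o["eef_rot"]).as_matrix()
def shift(target, yaw_y=None, o=None):
    """cm shift in tool axes & turn deg about tool x so that tool y points at yaw_y deg (mod 180)"""
    o=o or ctrl.get_obs(); M=Rt(o); d=M.T@(np.array(target)-o["ee_pos"])*100
    y=np.degrees(np.arctan2(M[1,1],M[0,1])); print("tcp",o["ee_pos"].round(4),"t",round(o["time_s"],2),"w",round(o["grip_width"],4),"yaw_y",y.round(2),"tilt",M[2,0].round(4),"F",o["force"].round(2),"q",o["qpos"].round(2)); print("shift cm",d.round(2))
    if yaw_y is not None:
        t=-(yaw_y-y); print("turn(about tool x, mod 180)",round((t+90)%180-90,2))
E
python3 - <<'E'
from h import *
print(Rt().round(3))
shift([.551,-.29,.16],-5.5)
E
```

```text
[[-0.     0.44   0.898]
 [-0.001  0.898 -0.44 ]
 [-1.    -0.001 -0.   ]]
tcp [0.242  0.4937 0.205 ] t 0.15 w 0.0939 yaw_y 63.89 tilt -1.0 F [-0.41 -0.09  0.13] q [ 1.05  0.3   1.52 -0.    1.32 -0.07]
shift cm [  4.55 -56.76  62.24]
turn(about tool x, mod 180) 69.39
```

Call:
{"api": "play_rows", "payload": {"increments": [[[0,-0.4,-2.4,3.2,0],[0,-0.4,-2.4,3.2,0],[0,-0.4,-2.4,3.2,0],[0,-0.4,-2.4,3.2,0],[0,-0.4,-2.4,3.2,0],[0,0,-2.4,3.2,0],[0,0,-2.4,3.2,0],[0,0,-2.4,3.2,0],[0,0,-2.4,3.2,0],[0,0,-2.4,3.2,0],[0,0,-2.4,3.2,0],[0,0,-2.4,3.2,0]]]}}

```text
time_s: 1.15
ee_pos: [0.4605, 0.0642, 0.2255]
eef_rot: [0.741, 1.571, 0.285]
force: [0.6, 1.4, 0.1]
grip_width: 0.0938
```

Call:
{"api": "play_rows", "payload": {"increments": [[[0,0,0,0,6.94],[0,0,0,0,6.94],[0,0,0,0,6.94],[0,0,0,0,6.94],[0,0,0,0,6.94],[0,0,0,0,6.94],[0,0,0,0,6.94],[0,0,0,0,6.94],[0,0,0,0,6.94],[0,0,0,0,6.94],[0,0,0,0,0]]]}}

```text
time_s: 2.07
ee_pos: [0.46, 0.0662, 0.2253]
eef_rot: [-1.45, 1.571, -3.123]
force: [-0.1, 0.0, 0.1]
grip_width: 0.0939
```

Run:
```python
from h import *
shift([.551,-.29,.16],-5.5)
o=ctrl.get_obs(); C=cam("wrist",o)
im=ctrl.camera("wrist")[:,:,::-1]; cv2.imwrite("pics/w1.png",im)
print(proj(C,[[.466,.068,.06]]))
```

```text
tcp [0.46   0.0662 0.2253] t 2.07 w 0.0939 yaw_y -5.85 tilt -1.0 F [-0.07  0.02  0.08] q [0.06 0.09 1.72 0.   1.33 0.17]
shift cm [ 6.53 12.68 34.51]
turn(about tool x, mod 180) -0.35
[[322.61955705 188.34187496]]
```

View pics/w1.png

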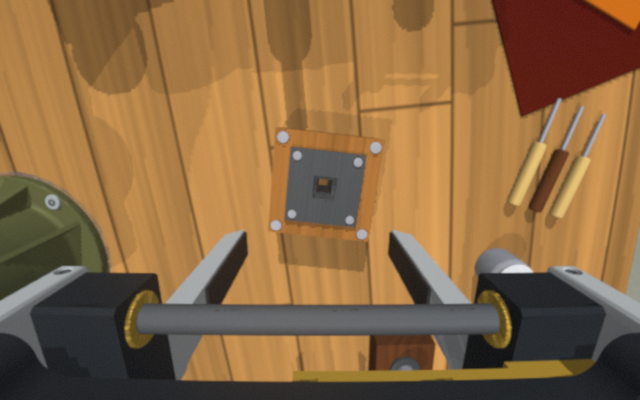

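Run:
```python
import cv2
a=cv2.imread("pics/w1.png")
cv2.imwrite("pics/z5.png",cv2.resize(a[120:250,260:400],None,fx=5,fy=5,interpolation=cv2.INTER_CUBIC)[:600])
```

```text
(no output)
```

View pics/z5.png

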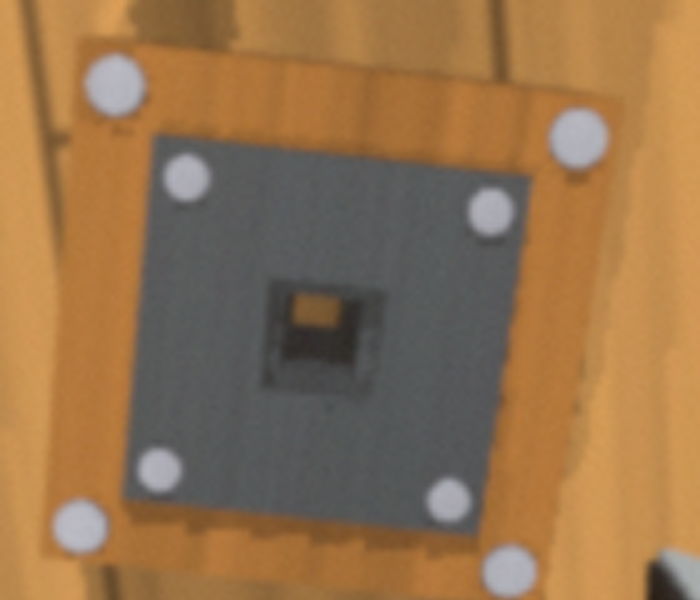

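Run:
```python
from h import *
np.set_printoptions(precision=4,suppress=True)
C=cam("wrist")
f=lambda l:(np.array(l,float)+.5)/5-.5+[260,120]
p=onz(C,f([[153,136],[530,176],[480,537],[124,498]]),.06); h=onz(C,f([[270,280],[386,291],[373,399],[263,388]]),.06)
for q in(p,h):
  e=q[1]-q[0]+q[2]-q[3];g=q[0]-q[3]+q[1]-q[2]
  print(q.mean(0),[np.linalg.norm(q[i]-q[i-1]).round(4) for i in range(4)],np.degrees(np.arctan2(e[1],e[0])),np.degrees(np.arctan2(g[1],g[0])))
```

```text
[0.4676 0.0682 0.06  ] [np.float64(0.0892), np.float64(0.0888), np.float64(0.0902), np.float64(0.0896)] -11.651181590643935 78.84221564695106
[0.468  0.0688 0.06  ] [np.float64(0.0266), np.float64(0.0279), np.float64(0.0268), np.float64(0.027)] -11.039701856395656 79.78037892085487
```

Call:
{"api": "play_rows", "payload": {"increments": [[[0,0,1.27,3.45,0],[0,0,1.27,3.45,0],[0,0,1.27,3.45,0],[0,0,1.27,3.45,0],[0,0,1.27,3.45,0],[0,0,1.27,3.45,0],[0,0,1.27,3.45,0],[0,0,1.27,3.45,0],[0,0,1.27,3.45,0],[0,0,1.27,3.45,0],[0,0,0,0,0],[0,0,0,0,0]]]}}

```text
time_s: 3.12
ee_pos: [0.5531, -0.2907, 0.2243]
eef_rot: [-2.024, 1.569, 2.594]
force: [0.0, 2.2, 0.5]
grip_width: 0.0939
```

Run:
```python
from h import *
shift([.551,-.29,.073],-5.5)
im=ctrl.camera("wrist")[:,:,::-1]; cv2.imwrite("pics/w2.png",im)
cv2.imwrite("pics/z6.png",cv2.resize(im[110:260,240:400],None,fx=4,fy=4,interpolation=cv2.INTER_CUBIC))
```

```text
tcp [ 0.5531 -0.2907  0.2243] t 3.12 w 0.0939 yaw_y -5.4 tilt -1.0 F [0.03 2.23 0.49] q [-0.54  0.46  1.26  0.    1.42 -0.45]
shift cm [15.13 -0.19 -0.04]
turn(about tool x, mod 180) 0.1
```

View pics/z6.png

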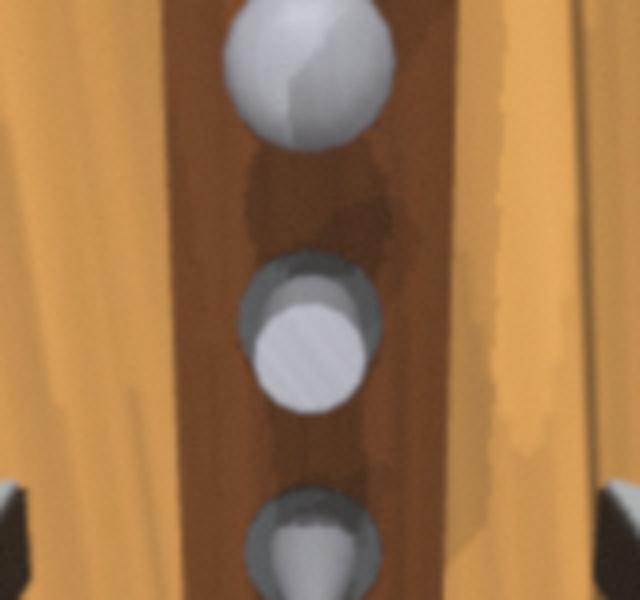

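Run:
```python
from h import *
np.set_printoptions(precision=4,suppress=True)
C=cam("wrist")
f=lambda l:(np.array(l,float)+.5)/4-.5+[240,110]
print(onz(C,f([[310,357]]),.108), onz(C,f([[310,322]]),.064))
q=onz(C,f([[162,0],[183,600],[457,0],[443,600]]),.058)
for a,b in((0,1),(2,3)): e=q[a]-q[b];print(np.degrees(np.arctan2(e[1],e[0])))
shift([.551,-.29,.073],-5.5)
```

```text
[[ 0.5524 -0.2878  0.108 ]] [[ 0.5523 -0.2881  0.064 ]]
84.88108354035919
85.09493207935766
tcp [ 0.5531 -0.2895  0.2247] t 3.17 w 0.0939 yaw_y -5.37 tilt -1.0 F [0.54 0.3  0.23] q [-0.54  0.46  1.26  0.    1.42 -0.45]
shift cm [15.17 -0.19  0.08]
turn(about tool x, mod 180) 0.13
```

Call:
{"api": "play_rows", "payload": {"increments": [[[0,3.0,-0.1,-0.1,0],[0,3.0,0,0,0],[0,3.0,0,0,0],[0,3.0,0,0,0],[0,2.0,0,0,0],[0,1.05,0,0,0],[0,0,0,0,0],[0,0,0,0,0]]], "newtons": 25}}

```text
time_s: 3.83
ee_pos: [0.5529, -0.2879, 0.076]
eef_rot: [1.179, 1.57, -0.486]
force: [0.3, -0.5, -0.4]
grip_width: 0.0943
```

Call:
{"api": "play_rows", "payload": {"increments": [[[255,0,0,0,0],[255,0,0,0,0],[255,0,0,0,0],[255,0,0,0,0],[255,0,0,0,0],[255,0,0,0,0],[255,0,0,0,0],[255,0,0,0,0]]], "newtons": 25}}

```text
time_s: 4.5
ee_pos: [0.5525, -0.2883, 0.0749]
eef_rot: [-1.652, 1.571, 2.965]
force: [0.1, -0.4, -0.3]
grip_width: 0.0442
```

Run:
```python
from h import *
shift([.552,-.2885,.20],-5)
im=ctrl.camera("wrist")[:,:,::-1]; cv2.imwrite("pics/w3.png",im)
```

```text
tcp [ 0.5525 -0.2883  0.0749] t 4.5 w 0.0442 yaw_y -5.52 tilt -1.0 F [ 0.09 -0.44 -0.27] q [-0.54  0.59  1.43 -0.    1.13 -0.44]
shift cm [-12.51  -0.04   0.02]
turn(about tool x, mod 180) -0.52
```

View pics/w3.png

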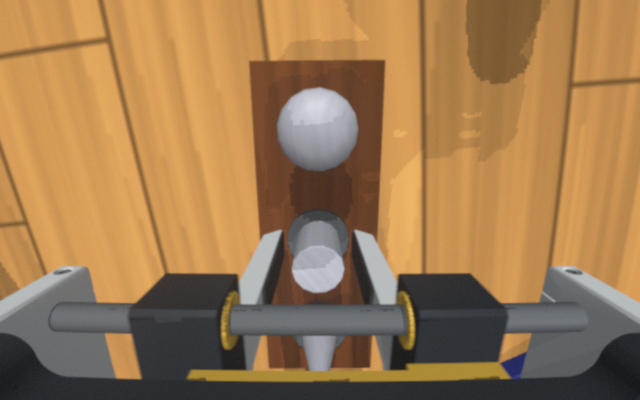

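Call:
{"api": "play_rows", "payload": {"increments": [[[255,0,0,0,0],[255,0,0,0,0],[255,0,0,0,0],[255,0,0,0,0],[255,0,0,0,0],[255,0,0,0,0]]]}}

```text
time_s: 5.05
ee_pos: [0.5525, -0.2883, 0.0749]
eef_rot: [-0.9, 1.571, -2.567]
force: [1.3, 0.3, -0.5]
grip_width: 0.03
```

Run:
```python
from h import *
shift([.552,-.2885,.20],-5)
```

```text
tcp [ 0.5525 -0.2883  0.0749] t 5.05 w 0.03 yaw_y -5.51 tilt -1.0 F [ 1.26  0.31 -0.46] q [-0.54  0.59  1.43 -0.    1.13 -0.44]
shift cm [-12.51  -0.05   0.02]
turn(about tool x, mod 180) -0.51
```

Call:
{"api": "play_rows", "payload": {"increments": [[[255,-0.8,0,0,0],[255,-1.7,0,0,0],[255,-2.5,0,0,0],[255,-2.5,0,0,0],[255,-2.5,0,0,0],[255,-2.0,0,0,0],[255,0,0,0,0]]]}}

```text
time_s: 5.63
ee_pos: [0.5535, -0.2889, 0.1997]
eef_rot: [1.126, 1.564, -0.541]
force: [0.6, -1.0, -3.4]
grip_width: 0.0294
```

Run:
```python
from h import *
shift([.4675,.068,.17],-12)
```

```text
tcp [ 0.5535 -0.2889  0.1997] t 5.63 w 0.0294 yaw_y -5.51 tilt -1.0 F [ 0.62 -1.   -3.43] q [-0.54  0.47  1.3  -0.    1.36 -0.44]
shift cm [  2.81 -12.01 -34.71]
turn(about tool x, mod 180) 6.49
```

Call:
{"api": "play_rows", "payload": {"increments": [[[255,0,-1.0,-2.89,0],[255,0,-1.0,-2.89,0],[255,0,-1.0,-2.89,0],[255,0,-1.0,-2.89,0],[255,0,-1.0,-2.89,0],[255,0,-1.0,-2.89,0],[255,0,-1.0,-2.89,0],[255,0,-1.0,-2.89,0],[255,0,-1.0,-2.89,0],[255,0,-1.0,-2.89,0],[255,0,-1.0,-2.89,0],[255,0,-1.0,-2.89,0]]]}}

```text
time_s: 6.63
ee_pos: [0.4652, 0.0697, 0.1938]
eef_rot: [-1.384, 1.569, -3.051]
force: [0.0, 0.6, -4.2]
grip_width: 0.0297
```

Call:
{"api": "play_rows", "payload": {"increments": [[[255,0.5,0,0,3.2],[255,0.5,0,0,3.2],[255,0.5,0,0,0],[255,0.5,0,0,0],[255,0,0,0,0],[255,0,0,0,0]]]}}

```text
time_s: 7.13
ee_pos: [0.4662, 0.0681, 0.1745]
eef_rot: [-1.309, 1.57, -3.087]
force: [0.2, -0.2, -3.9]
grip_width: 0.0299
```

Run:
```python
from h import *
shift([.4675,.068,.125],-12)
for n in("wrist","side"):
    cv2.imwrite(f"pics/{n}4.png",ctrl.camera(n)[:,:,::-1])
a=cv2.imread("pics/wrist4.png");
cv2.imwrite("pics/z7.png",cv2.resize(a[150:310,240:400],None,fx=3.7,fy=3.7,interpolation=cv2.INTER_CUBIC))
a=cv2.imread("pics/side4.png");
cv2.imwrite("pics/z8.png",cv2.resize(a[130:250,210:370],None,fx=5,fy=5,interpolation=cv2.INTER_CUBIC))
```

```text
tcp [0.4662 0.0681 0.1745] t 7.13 w 0.0299 yaw_y -11.87 tilt -1.0 F [ 0.22 -0.18 -3.86] q [0.07 0.15 1.77 0.   1.21 0.27]
shift cm [ 4.94  0.14 -0.02]
turn(about tool x, mod 180) 0.13
```

View pics/z7.png

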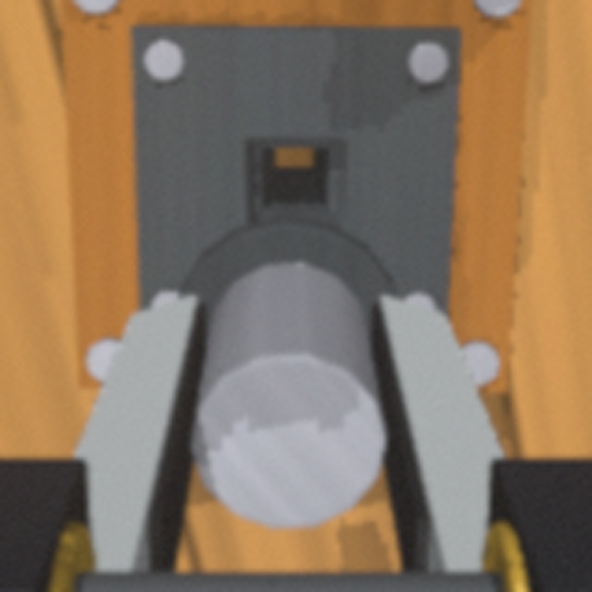

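View pics/z8.png

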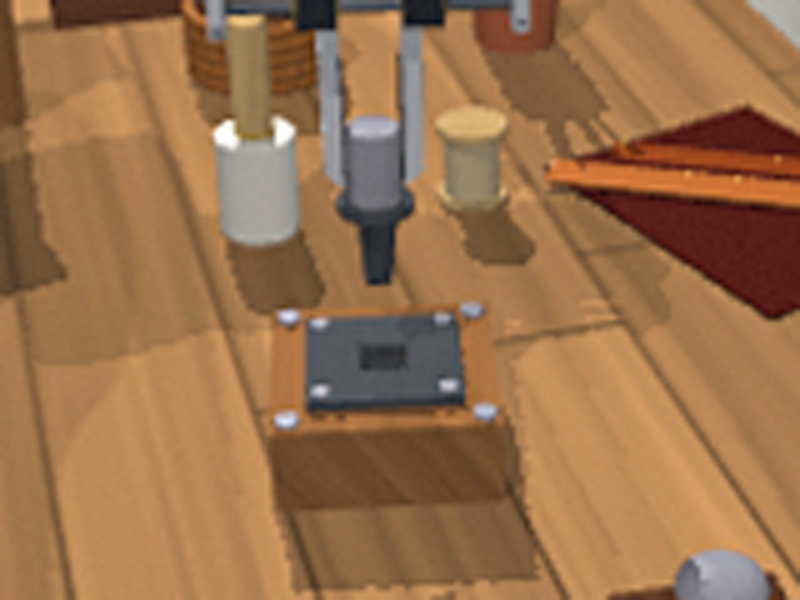

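Call:
{"api": "play_rows", "payload": {"increments": [[[255,1.5,0.15,-0.02,0],[255,2.0,0,0,0],[255,1.3,0,0,0],[255,0.5,0,0,0],[255,0.5,0,0,0],[255,0,0,0,0]]]}}

```text
time_s: 7.73
ee_pos: [0.4679, 0.0682, 0.1167]
eef_rot: [-1.326, 1.57, -3.105]
force: [-0.5, 0.7, -4.0]
grip_width: 0.0295
```

Run:
```python
from h import *
shift([.4675,.068,.10],-12)
for n in("wrist","side"):
    cv2.imwrite(f"pics/{n}5.png",ctrl.camera(n)[:,:,::-1])
a=cv2.imread("pics/wrist5.png");
a=cv2.resize(a[150:310,240:400],None,fx=2.5,fy=2.5,interpolation=cv2.INTER_CUBIC)
b=cv2.imread("pics/side5.png");
b=cv2.resize(b[150:230,250:330],None,fx=5,fy=5,interpolation=cv2.INTER_CUBIC)
cv2.imwrite("pics/z9.png",cv2.hconcat([a,b]))
```

```text
tcp [0.4679 0.0682 0.1167] t 7.73 w 0.0295 yaw_y -11.91 tilt -1.0 F [-0.54  0.72 -4.04] q [0.07 0.23 1.83 0.   1.08 0.28]
shift cm [ 1.67 -0.03  0.03]
turn(about tool x, mod 180) 0.09
```

View pics/z9.png

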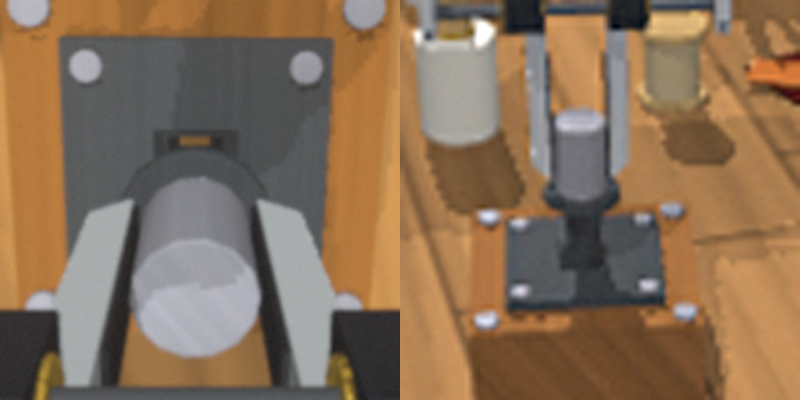

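Call:
{"api": "play_rows", "payload": {"increments": [[[255,0.4,0,0,0],[255,0.4,0,0,0],[255,0.4,0,0,0],[255,0.4,0,0,0],[255,0,0,0,0]]]}}

```text
time_s: 8.25
ee_pos: [0.4676, 0.0684, 0.1002]
eef_rot: [-1.614, 1.57, 2.891]
force: [0.8, 1.3, -4.3]
grip_width: 0.0292
```

Run:
```python
from h import *
shift([.468,.068,.09],-12)
print(ctrl.get_obs()["moment"])
```

```text
tcp [0.4676 0.0684 0.1002] t 8.25 w 0.0292 yaw_y -11.92 tilt -1.0 F [ 0.78  1.34 -4.31] q [0.07 0.25 1.85 0.   1.04 0.28]
shift cm [1.02 0.05 0.03]
turn(about tool x, mod 180) 0.08
[ 0.22792907 -0.02704994  0.05524464]
```

Call:
{"api": "play_rows", "payload": {"increments": [[[255,0.2,0,0,0],[255,0.2,0,0,0],[255,0.2,0,0,0],[255,0,0,0,0]]]}}

```text
time_s: 8.58
ee_pos: [0.468, 0.0685, 0.0948]
eef_rot: [2.575, 1.57, 0.796]
force: [1.1, 2.9, -5.7]
grip_width: 0.0294
```

Call:
{"api": "play_rows", "payload": {"increments": [[[255,0.1,0,0,0],[255,0.1,0,0,0],[255,0,0,0,0]]]}}

```text
time_s: 8.83
ee_pos: [0.468, 0.0684, 0.093]
eef_rot: [2.28, 1.57, 0.502]
force: [1.1, 4.0, -3.2]
grip_width: 0.0293
```

Call:
{"api": "play_rows", "payload": {"increments": [[[255,0,0.02,-0.08,0],[255,0,0,0,0],[255,0,0,0,0]]]}}

```text
time_s: 9.08
ee_pos: [0.4681, 0.0689, 0.0929]
eef_rot: [-0.513, 1.57, -2.292]
force: [0.9, 1.2, -2.8]
grip_width: 0.0296
```

Call:
{"api": "play_rows", "payload": {"increments": [[[255,0.1,0,0,0],[255,0,0,0,0],[255,0,0,0,0]]]}}

```text
time_s: 9.33
ee_pos: [0.4682, 0.069, 0.0918]
eef_rot: [-1.014, 1.571, -2.793]
force: [0.9, 0.6, -4.0]
grip_width: 0.0294
```

Call:
{"api": "play_rows", "payload": {"increments": [[[255,0.1,0,0,0],[255,0,0,0,0],[255,0,0,0,0]]]}}

```text
time_s: 9.58
ee_pos: [0.4682, 0.069, 0.0908]
eef_rot: [-0.991, 1.571, -2.77]
force: [1.5, 1.4, -4.2]
grip_width: 0.0295
```

Call:
{"api": "play_rows", "payload": {"increments": [[[255,0.1,0,0,0],[255,0,0,0,0],[255,0,0,0,0]]]}}

```text
time_s: 9.83
ee_pos: [0.4682, 0.0691, 0.0899]
eef_rot: [-1.486, 1.571, 3.018]
force: [1.6, 2.7, -4.0]
grip_width: 0.0297
```

Call:
{"api": "play_rows", "payload": {"increments": [[[255,0.1,0.03,-0.06,0],[255,0,0,0,0],[255,0,0,0,0]]]}}

```text
time_s: 10.08
ee_pos: [0.4684, 0.0695, 0.0887]
eef_rot: [-1.082, 1.57, -2.861]
force: [-1.5, 0.2, -3.9]
grip_width: 0.0294
```

Call:
{"api": "play_rows", "payload": {"increments": [[[255,0.1,0,0,0],[255,0,0,0,0],[255,0,0,0,0]]]}}

```text
time_s: 10.33
ee_pos: [0.4684, 0.0695, 0.0878]
eef_rot: [-1.253, 1.57, -3.031]
force: [-2.8, 1.2, -3.5]
grip_width: 0.0296
```

Call:
{"api": "play_rows", "payload": {"increments": [[[255,0.1,-0.02,-0.02,0],[255,0,0,0,0],[255,0,0,0,0]]]}}

```text
time_s: 10.58
ee_pos: [0.4684, 0.0697, 0.0869]
eef_rot: [-0.694, 1.571, -2.472]
force: [-3.2, -0.6, -1.5]
grip_width: 0.0294
```

Run:
```python
from h import *
shift([.468,.069,.09],-12)
print(ctrl.get_obs()["moment"])
```

```text
tcp [0.4684 0.0697 0.0869] t 10.58 w 0.0294 yaw_y -11.91 tilt -1.0 F [-3.23 -0.64 -1.51] q [ 0.07  0.27  1.86 -0.    1.01  0.28]
shift cm [-0.31 -0.02  0.08]
turn(about tool x, mod 180) 0.09
[-0.14154565  0.8021731  -0.04561569]
```

Call:
{"api": "play_rows", "payload": {"increments": [[[255,0,-0.04,0,0],[255,0,0,0,0],[170,0,0,0,0],[110,0,0,0,0],[110,0,0,0,0],[110,0,0,0,0]]]}}

```text
time_s: 11.08
ee_pos: [0.4684, 0.0699, 0.0872]
eef_rot: [1.872, 1.57, 0.093]
force: [0.8, -0.2, -0.2]
grip_width: 0.0479
```

Run:
```python
from h import *
shift([.468,.069,.18],-12)
for n in("wrist","side"):
    cv2.imwrite(f"pics/{n}6.png",ctrl.camera(n)[:,:,::-1])
a=cv2.imread("pics/wrist6.png");
a=cv2.resize(a[150:310,240:400],None,fx=2.5,fy=2.5,interpolation=cv2.INTER_CUBIC)
b=cv2.imread("pics/side6.png");
b=cv2.resize(b[150:230,250:330],None,fx=5,fy=5,interpolation=cv2.INTER_CUBIC)
cv2.imwrite("pics/z10.png",cv2.hconcat([a,b]))
```

```text
tcp [0.4684 0.0699 0.0872] t 11.08 w 0.0479 yaw_y -11.92 tilt -1.0 F [ 0.85 -0.19 -0.22] q [0.07 0.27 1.86 0.   1.01 0.28]
shift cm [-9.28 -0.01  0.1 ]
turn(about tool x, mod 180) 0.08
```

View pics/z10.png

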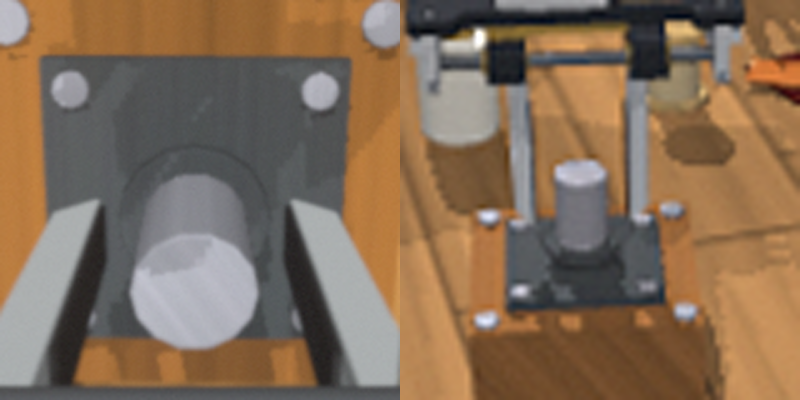

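Call:
{"api": "play_rows", "payload": {"increments": [[[110,-1.5,0,0,0],[110,-2.5,0,0,0],[110,-3,0,0,0],[0,-3.5,0,0,0],[0,-3.5,0,0,0],[0,0,0,0,0]]]}}

```text
time_s: 11.68
ee_pos: [0.4702, 0.0701, 0.2334]
eef_rot: [1.854, 1.561, 0.075]
force: [0.6, 0.7, 0.3]
grip_width: 0.0704
```

Run:
```python
from h import *
np.set_printoptions(precision=4,suppress=True)
shift([.4455,.33,.23],-12)
C=cam("wrist"); im=ctrl.camera("wrist")[:,:,::-1]
print(proj(C,[[.468,.069,.119]]))
cv2.imwrite("pics/z11.png",cv2.resize(im[130:270,240:400],None,fx=4,fy=4,interpolation=cv2.INTER_CUBIC))
```

```text
tcp [0.4702 0.0701 0.2334] t 11.68 w 0.0704 yaw_y -11.91 tilt -1.0 F [0.57 0.67 0.34] q [0.07 0.1  1.69 0.   1.34 0.28]
shift cm [  0.33  -7.78 -24.92]
turn(about tool x, mod 180) 0.09
[[315.134  202.4588]]
```

View pics/z11.png

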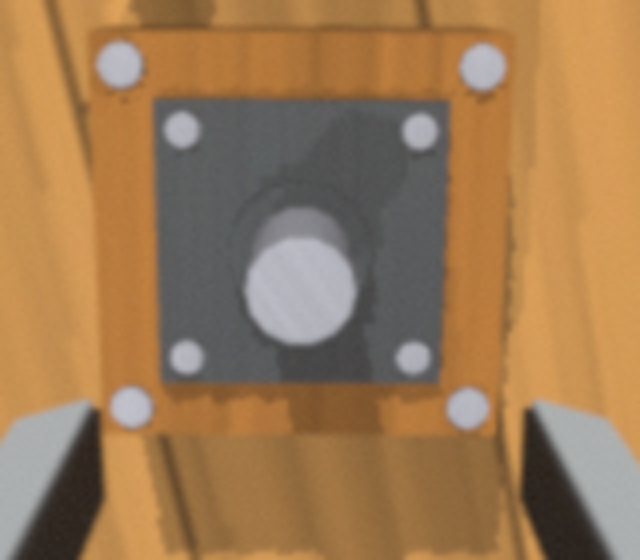

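Call:
{"api": "play_rows", "payload": {"increments": [[[0,0,-0.97,-3.1,0],[0,0,-0.97,-3.1,0],[0,0,-0.97,-3.1,0],[0,0,-0.97,-3.1,0],[0,0,-0.97,-3.1,0],[0,0,-0.97,-3.1,0],[0,0,-0.97,-3.1,0],[0,0,-0.97,-3.1,0],[0,0,0,0,0],[0,0,0,0,0]]]}}

```text
time_s: 12.57
ee_pos: [0.4427, 0.3294, 0.2254]
eef_rot: [-0.768, 1.569, -2.544]
force: [-0.0, -0.8, -0.3]
grip_width: 0.0938
```

Run:
```python
from h import *
np.set_printoptions(precision=4,suppress=True)
shift([.4455,.35,.12],-12)
C=cam("wrist"); im=ctrl.camera("wrist")[:,:,::-1]
print(proj(C,[[.4455,.35,.16],[.4455,.35,.075]]))
cv2.imwrite("pics/z12.png",im)
```

```text
tcp [0.4427 0.3294 0.2254] t 12.57 w 0.0938 yaw_y -11.78 tilt -1.0 F [-0.04 -0.81 -0.26] q [ 0.57  0.29  1.49 -0.    1.37  0.78]
shift cm [10.54 -0.13 -2.09]
turn(about tool x, mod 180) 0.22
[[316.5159 191.6616]
 [316.8408 175.145 ]]
```

View pics/z12.png

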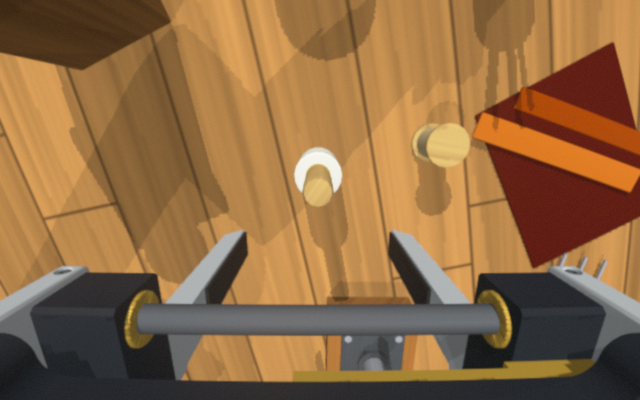

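Call:
{"api": "play_rows", "payload": {"increments": [[[0,0,0,-2.1,0],[0,2.5,0,0,0],[0,3,0,0,0],[0,3,0,0,0],[0,2.2,0,0,0],[0,0,0,0,0],[0,0,0,0,0]]], "newtons": 40}}

```text
time_s: 13.2
ee_pos: [0.4478, 0.348, 0.1198]
eef_rot: [-0.707, 1.569, -2.486]
force: [-0.0, -0.9, 1.7]
grip_width: 0.0943
```

Run:
```python
from h import *
np.set_printoptions(precision=4,suppress=True)
shift([.4455,.35,.12],-12)
C=cam("wrist"); im=ctrl.camera("wrist")[:,:,::-1]
print(proj(C,[[.4455,.35,.16],[.4455,.35,.075]]))
cv2.imwrite("pics/z13.png",im)
```

```text
tcp [0.4478 0.348  0.1198] t 13.2 w 0.0943 yaw_y -11.98 tilt -1.0 F [-0.03 -0.87  1.74] q [ 0.6   0.42  1.56 -0.    1.16  0.81]
shift cm [-0.02 -0.27 -0.15]
turn(about tool x, mod 180) 0.02
[[313.3074 271.8127]
 [314.8393 220.551 ]]
```

View pics/z13.png

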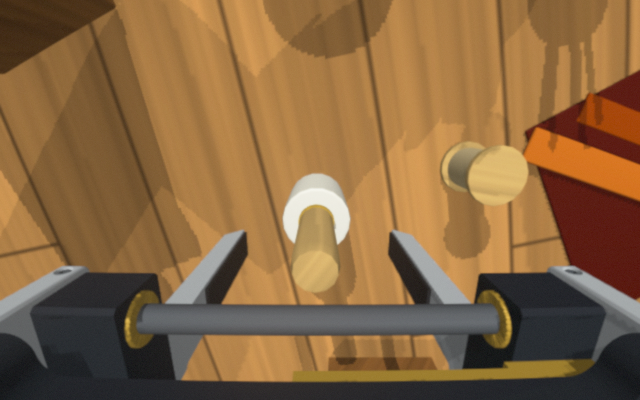

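Call:
{"api": "play_rows", "payload": {"increments": [[[100,0,-0.1,-0.25,0],[255,0,0,0,0],[255,0,0,0,0],[255,0,0,0,0],[255,0,0,0,0],[255,0,0,0,0],[255,0,0,0,0],[255,0,0,0,0],[255,0,0,0,0],[255,0,0,0,0],[255,0,0,0,0],[255,0,0,0,0]]], "newtons": 40}}

```text
time_s: 14.25
ee_pos: [0.4472, 0.3518, 0.1199]
eef_rot: [-0.705, 1.571, -2.484]
force: [-1.1, 1.1, -1.1]
grip_width: 0.0271
```

Call:
{"api": "play_rows", "payload": {"increments": [[[255,0,0,0,0],[255,0,0,0,0],[255,0,0,0,0]]]}}

```text
time_s: 14.5
ee_pos: [0.4472, 0.3518, 0.1199]
eef_rot: [-0.779, 1.571, -2.558]
force: [0.1, 0.9, -0.3]
grip_width: 0.0269
```

Run:
```python
from h import *
np.set_printoptions(precision=4,suppress=True)
shift([.468,.069,.255],-12)
```

```text
tcp [0.4472 0.3518 0.1199] t 14.5 w 0.0269 yaw_y -11.91 tilt -1.0 F [ 0.1   0.86 -0.31] q [0.6  0.42 1.56 0.   1.16 0.81]
shift cm [-13.51   7.87  27.24]
turn(about tool x, mod 180) 0.09
```

Call:
{"api": "play_rows", "payload": {"increments": [[[255,-1,0,0,0],[255,-2,0,0,0],[255,-3,0,0,0],[255,-3,0,0,0],[255,-3,0,0,0],[255,-3,0,0,0],[255,-1,0,0,0],[255,0,0,0,0]]]}}

```text
time_s: 15.17
ee_pos: [0.4477, 0.3521, 0.2824]
eef_rot: [2.379, 1.567, 0.6]
force: [1.0, 0.5, -4.7]
grip_width: 0.0272
```

Call:
{"api": "play_rows", "payload": {"increments": [[[255,0,0.79,2.72,0],[255,0,0.79,2.72,0],[255,0,0.79,2.72,0],[255,0,0.79,2.72,0],[255,0,0.79,2.72,0],[255,0,0.79,2.72,0],[255,0,0.79,2.72,0],[255,0,0.79,2.72,0],[255,0,0.79,2.72,0],[255,0,0.79,2.72,0],[255,0,0,0,0],[255,0,0,0,0]]]}}

```text
time_s: 16.17
ee_pos: [0.4679, 0.0682, 0.278]
eef_rot: [-1.306, 1.568, -3.087]
force: [0.1, 0.9, -5.5]
grip_width: 0.0271
```

Run:
```python
from h import *
np.set_printoptions(precision=4,suppress=True)
shift([.468,.069,.25],-12)
for n in("wrist","side"):
    cv2.imwrite(f"pics/{n}7.png",ctrl.camera(n)[:,:,::-1])
a=cv2.imread("pics/wrist7.png");
a=cv2.resize(a[150:310,240:400],None,fx=2.5,fy=2.5,interpolation=cv2.INTER_CUBIC)
b=cv2.imread("pics/side7.png");
b=cv2.resize(b[110:230,230:350],None,fx=400/120,fy=400/120,interpolation=cv2.INTER_CUBIC)
cv2.imwrite("pics/z14.png",cv2.hconcat([a,b]))
```

```text
tcp [0.4679 0.0682 0.278 ] t 16.17 w 0.0271 yaw_y -12.05 tilt -1.0 F [ 0.11  0.91 -5.47] q [0.07 0.08 1.62 0.   1.45 0.28]
shift cm [ 2.8   0.   -0.08]
turn(about tool x, mod 180) -0.05
```

View pics/z14.png

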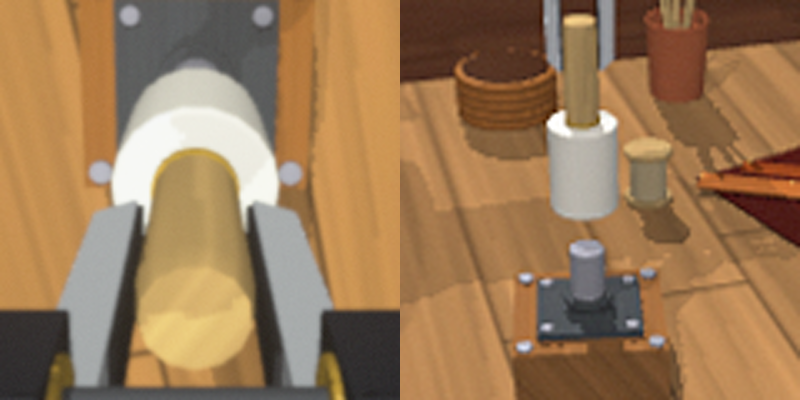

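Call:
{"api": "play_rows", "payload": {"increments": [[[255,1.2,0,-0.08,0],[255,1.2,0,0,0],[255,0.6,0,0,0],[255,0,0,0,0],[255,0,0,0,0]]]}}

```text
time_s: 16.68
ee_pos: [0.4684, 0.0706, 0.2499]
eef_rot: [-1.335, 1.57, -3.113]
force: [0.6, -0.4, -3.9]
grip_width: 0.0273
```

Call:
{"api": "play_rows", "payload": {"increments": [[[255,0.1,0,0,0],[255,0.1,0,0,0],[255,0,0,0,0]]]}}

```text
time_s: 16.93
ee_pos: [0.4686, 0.0702, 0.2481]
eef_rot: [1.865, 1.57, 0.086]
force: [0.6, -0.1, -3.5]
grip_width: 0.0271
```

Call:
{"api": "play_rows", "payload": {"increments": [[[255,0.1,0,0,0],[255,0.1,0,0,0],[255,0,0,0,0]]]}}

```text
time_s: 17.18
ee_pos: [0.4685, 0.0701, 0.2458]
eef_rot: [-1.169, 1.571, -2.948]
force: [-0.1, -0.1, -4.9]
grip_width: 0.027
```

Call:
{"api": "play_rows", "payload": {"increments": [[[255,0.1,0,0,0],[255,0.1,0,0,0],[255,0.1,0,0,0],[255,0,0,0,0]]]}}

```text
time_s: 17.52
ee_pos: [0.4685, 0.0701, 0.2427]
eef_rot: [-1.298, 1.57, -3.076]
force: [-0.1, -0.6, -4.3]
grip_width: 0.0271
```

Call:
{"api": "play_rows", "payload": {"increments": [[[255,0.1,0,0,0],[255,0,0,0,0]]]}}

```text
time_s: 17.68
ee_pos: [0.4685, 0.0701, 0.2418]
eef_rot: [-1.196, 1.571, -2.975]
force: [-0.8, 0.1, -4.7]
grip_width: 0.0272
```

Call:
{"api": "play_rows", "payload": {"increments": [[[255,0.1,0,0,0],[255,0,0,0,0]]]}}

```text
time_s: 17.85
ee_pos: [0.4685, 0.0701, 0.2408]
eef_rot: [-1.236, 1.571, -3.015]
force: [0.4, 0.3, -4.8]
grip_width: 0.0272
```

Call:
{"api": "play_rows", "payload": {"increments": [[[255,0.05,0,0,0],[255,0,0,0,0]]]}}

```text
time_s: 18.02
ee_pos: [0.4685, 0.0701, 0.2404]
eef_rot: [-1.156, 1.571, -2.935]
force: [0.7, 0.7, -4.4]
grip_width: 0.0269
```

Call:
{"api": "play_rows", "payload": {"increments": [[[255,0.05,0,0,0],[255,0,0,0,0]]]}}

```text
time_s: 18.18
ee_pos: [0.4685, 0.0701, 0.2399]
eef_rot: [-1.044, 1.571, -2.822]
force: [0.2, 0.3, -5.0]
grip_width: 0.0274
```

Call:
{"api": "play_rows", "payload": {"increments": [[[255,0.05,0,0,0],[255,0,0,0,0]]]}}

```text
time_s: 18.35
ee_pos: [0.4686, 0.0701, 0.2394]
eef_rot: [-2.114, 1.571, 2.391]
force: [0.4, 0.2, -4.4]
grip_width: 0.0269
```

Call:
{"api": "play_rows", "payload": {"increments": [[[255,0.05,0,0,0],[255,0,0,0,0]]]}}

```text
time_s: 18.52
ee_pos: [0.4685, 0.0701, 0.2388]
eef_rot: [-1.1, 1.571, -2.878]
force: [0.8, 0.0, -4.9]
grip_width: 0.0268
```

Call:
{"api": "play_rows", "payload": {"increments": [[[255,0.05,0,0,0],[255,0,0,0,0]]]}}

```text
time_s: 18.68
ee_pos: [0.4685, 0.0701, 0.2383]
eef_rot: [-1.273, 1.571, -3.051]
force: [-0.1, -0.3, -4.9]
grip_width: 0.0274
```

Call:
{"api": "play_rows", "payload": {"increments": [[[255,0.05,0,0,0],[255,0,0,0,0]]]}}

```text
time_s: 18.85
ee_pos: [0.4685, 0.0701, 0.2379]
eef_rot: [-1.358, 1.571, -3.137]
force: [-0.2, 0.2, -4.0]
grip_width: 0.0269
```

Call:
{"api": "play_rows", "payload": {"increments": [[[255,0.05,0,0,0],[255,0,0,0,0]]]}}

```text
time_s: 19.02
ee_pos: [0.4685, 0.0701, 0.2374]
eef_rot: [-1.163, 1.571, -2.941]
force: [0.3, 0.0, -5.2]
grip_width: 0.027
```

Call:
{"api": "play_rows", "payload": {"increments": [[[255,0.05,0,0,0],[255,0,0,0,0]]]}}

```text
time_s: 19.18
ee_pos: [0.4685, 0.0701, 0.2368]
eef_rot: [-1.357, 1.571, -3.136]
force: [-0.0, 0.5, -3.6]
grip_width: 0.0271
```

Call:
{"api": "play_rows", "payload": {"increments": [[[255,0.05,0,0,0],[255,0,0,0,0]]]}}

```text
time_s: 19.35
ee_pos: [0.4685, 0.0701, 0.2364]
eef_rot: [-1.275, 1.571, -3.054]
force: [-0.1, 0.5, -4.0]
grip_width: 0.0269
```

Run:
```python
from h import *
shift([.468,.069,.25],-12)
b=ctrl.camera("side")[:,:,::-1]
cv2.imwrite("pics/z15.png",cv2.resize(b[130:220,240:330],None,fx=6,fy=6,interpolation=cv2.INTER_CUBIC))
```

```text
tcp [0.4685 0.0701 0.2364] t 19.35 w 0.0269 yaw_y -11.91 tilt -1.0 F [-0.07  0.47 -4.01] q [ 0.07  0.1   1.68 -0.    1.35  0.28]
shift cm [-1.36 -0.03  0.12]
turn(about tool x, mod 180) 0.09
```

View pics/z15.png

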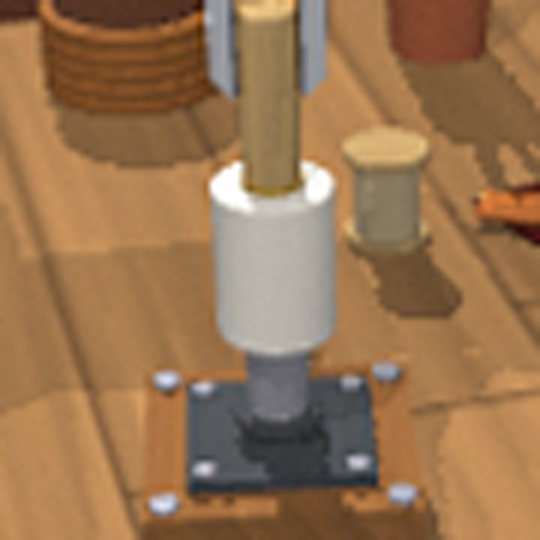

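Call:
{"api": "play_rows", "payload": {"increments": [[[255,0.05,0,0,0],[255,0,0,0,0]]]}}

```text
time_s: 19.57
ee_pos: [0.4687, 0.0701, 0.2363]
eef_rot: [1.926, 1.57, 0.148]
force: [-0.4, 0.1, -1.1]
grip_width: 0.0268
```

Call:
{"api": "play_rows", "payload": {"increments": [[[255,0.05,0,0,0],[255,0,0,0,0]]]}}

```text
time_s: 19.73
ee_pos: [0.4688, 0.0701, 0.236]
eef_rot: [1.851, 1.57, 0.072]
force: [-1.0, 0.3, 5.3]
grip_width: 0.0271
```

Call:
{"api": "play_rows", "payload": {"increments": [[[255,0.05,0,0,0],[255,0,0,0,0]]]}}

```text
time_s: 19.9
ee_pos: [0.4688, 0.0702, 0.2357]
eef_rot: [1.882, 1.569, 0.103]
force: [-1.2, -0.4, 6.6]
grip_width: 0.0272
```

Call:
{"api": "play_rows", "payload": {"increments": [[[255,0.05,0,0,0],[255,0,0,0,0]]]}}

```text
time_s: 20.07
ee_pos: [0.4689, 0.0702, 0.2355]
eef_rot: [1.863, 1.569, 0.084]
force: [-1.9, 0.1, 9.7]
grip_width: 0.0276
```

Call:
{"api": "play_rows", "payload": {"increments": [[[255,0.05,0,0,0],[255,0,0,0,0]]]}}

```text
time_s: 20.23
ee_pos: [0.469, 0.0702, 0.2353]
eef_rot: [1.868, 1.569, 0.09]
force: [-2.1, 0.4, 11.1]
grip_width: 0.0271
```

Call:
{"api": "play_rows", "payload": {"increments": [[[255,0.04,0,0,0],[255,0,0,0,0]]]}}

```text
time_s: 20.4
ee_pos: [0.4691, 0.0702, 0.2351]
eef_rot: [1.873, 1.568, 0.094]
force: [-2.7, -0.3, 14.6]
grip_width: 0.0269
```

Call:
{"api": "play_rows", "payload": {"increments": [[[255,0.03,0,0,0],[255,0,0,0,0]]]}}

```text
time_s: 20.57
ee_pos: [0.4691, 0.0702, 0.235]
eef_rot: [1.871, 1.568, 0.092]
force: [-3.1, -0.3, 15.3]
grip_width: 0.0273
```

Call:
{"api": "play_rows", "payload": {"increments": [[[255,0.04,0,0,0],[255,0,0,0,0]]]}}

```text
time_s: 20.73
ee_pos: [0.4691, 0.0702, 0.2348]
eef_rot: [1.88, 1.568, 0.101]
force: [-3.0, 0.6, 18.4]
grip_width: 0.0272
```

Call:
{"api": "play_rows", "payload": {"increments": [[[255,0.03,0,0,0],[255,0,0,0,0],[255,0,0,0,0]]]}}

```text
time_s: 20.98
ee_pos: [0.4692, 0.0702, 0.2347]
eef_rot: [1.872, 1.567, 0.093]
force: [-3.7, 0.0, 19.4]
grip_width: 0.0271
```

Call:
{"api": "play_rows", "payload": {"increments": [[[255,0.02,0,0,0],[255,0,0,0,0],[255,0,0,0,0]]]}}

```text
time_s: 21.23
ee_pos: [0.4693, 0.0702, 0.2347]
eef_rot: [1.868, 1.567, 0.089]
force: [-3.8, -0.3, 21.6]
grip_width: 0.0269
```

Call:
{"api": "play_rows", "payload": {"increments": [[[255,0,0,0,0]]]}}

```text
time_s: 21.32
ee_pos: [0.4693, 0.0702, 0.2347]
eef_rot: [1.863, 1.567, 0.084]
force: [-4.3, 0.7, 20.6]
grip_width: 0.0272
```

Call:
{"api": "play_rows", "payload": {"increments": [[[255,-0.1,0,0,0],[255,-0.1,0,0,0],[255,-0.2,0,0,0],[255,0,0,0,0],[255,0,0,0,0],[255,0,0,0,0]]]}}

```text
time_s: 21.82
ee_pos: [0.4684, 0.0701, 0.2359]
eef_rot: [-1.265, 1.57, -3.044]
force: [0.3, -0.3, -4.6]
grip_width: 0.0271
```

Run:
```python
from h import *
shift([.468,.069,.25],-12)
b=ctrl.camera("side")[:,:,::-1]
cv2.imwrite("pics/z16.png",cv2.resize(b[130:220,240:330],None,fx=6,fy=6,interpolation=cv2.INTER_CUBIC))
```

```text
tcp [0.4684 0.0701 0.2359] t 21.82 w 0.0271 yaw_y -11.91 tilt -1.0 F [ 0.35 -0.33 -4.61] q [ 0.07  0.1   1.68 -0.    1.35  0.28]
shift cm [-1.41 -0.02  0.12]
turn(about tool x, mod 180) 0.09
```

View pics/z16.png

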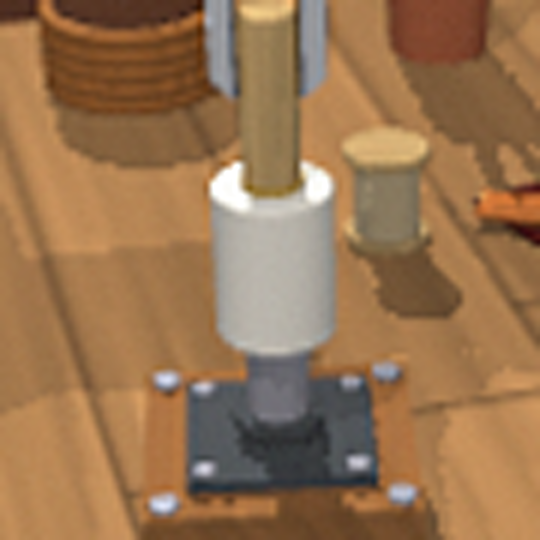

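Call:
{"api": "play_rows", "payload": {"increments": [[[255,0.05,0,0,0],[255,0.05,0,0,0],[255,0.05,0,0,0],[255,0.05,0,0,0],[255,0.05,0,0,0],[255,0,0,0,0]]]}}

```text
time_s: 22.37
ee_pos: [0.4688, 0.0702, 0.2348]
eef_rot: [1.893, 1.569, 0.114]
force: [-2.1, 0.1, 5.8]
grip_width: 0.0274
```

Call:
{"api": "play_rows", "payload": {"increments": [[[255,0.04,0,0,0],[255,0.04,0,0,0],[255,0.03,0,0,0],[255,0,0,0,0]]]}}

```text
time_s: 22.7
ee_pos: [0.4691, 0.0702, 0.2347]
eef_rot: [1.89, 1.568, 0.111]
force: [-3.9, -0.2, 16.1]
grip_width: 0.0273
```

Call:
{"api": "play_rows", "payload": {"increments": [[[255,0.03,0,0,0],[255,0.02,0,0,0],[255,0,0,0,0],[255,0,0,0,0]]]}}

```text
time_s: 23.03
ee_pos: [0.4692, 0.0702, 0.2347]
eef_rot: [1.87, 1.567, 0.092]
force: [-4.8, 0.3, 19.9]
grip_width: 0.0273
```

Call:
{"api": "play_rows", "payload": {"increments": [[[255,0.01,0,0,0],[255,0,0,0,0]]]}}

```text
time_s: 23.2
ee_pos: [0.4692, 0.0702, 0.2347]
eef_rot: [1.879, 1.567, 0.1]
force: [-4.2, -0.4, 20.8]
grip_width: 0.0273
```

Call:
{"api": "play_rows", "payload": {"increments": [[[255,0.01,0,0,0],[255,0,0,0,0],[255,0,0,0,0]]]}}

```text
time_s: 23.45
ee_pos: [0.4692, 0.0702, 0.2347]
eef_rot: [1.875, 1.567, 0.096]
force: [-4.5, -0.1, 21.9]
grip_width: 0.0271
```

Call:
{"api": "play_rows", "payload": {"increments": [[[255,0,0,0,0]]]}}

```text
time_s: 23.53
ee_pos: [0.4692, 0.0702, 0.2347]
eef_rot: [1.885, 1.567, 0.106]
force: [-4.9, 0.1, 21.9]
grip_width: 0.0269
```

Call:
{"api": "play_rows", "payload": {"increments": [[[255,-0.1,0,0,0],[255,-0.2,0,0,0],[255,-0.5,0,0,0],[255,-1,0,0,0],[255,-2,0,0,0],[255,-1,0,0,0],[255,0,0,0,0],[255,0,0,0,0],[255,0,0,0,0],[255,0,0,0,0]]]}}

```text
time_s: 24.37
ee_pos: [0.4683, 0.0701, 0.2791]
eef_rot: [-1.305, 1.569, -3.083]
force: [-0.5, -0.2, -5.2]
grip_width: 0.0271
```

Run:
```python
from h import *
shift([.4472,.3518,.1199],-12)
b=ctrl.camera("side")[:,:,::-1]
cv2.imwrite("pics/z17.png",cv2.resize(b[110:220,220:330],None,fx=5,fy=5,interpolation=cv2.INTER_CUBIC))
```

```text
tcp [0.4683 0.0701 0.2791] t 24.37 w 0.0271 yaw_y -11.91 tilt -1.0 F [-0.47 -0.17 -5.17] q [0.07 0.08 1.61 0.   1.45 0.28]
shift cm [ 15.92  -7.85 -27.14]
turn(about tool x, mod 180) 0.09
```

View pics/z17.png

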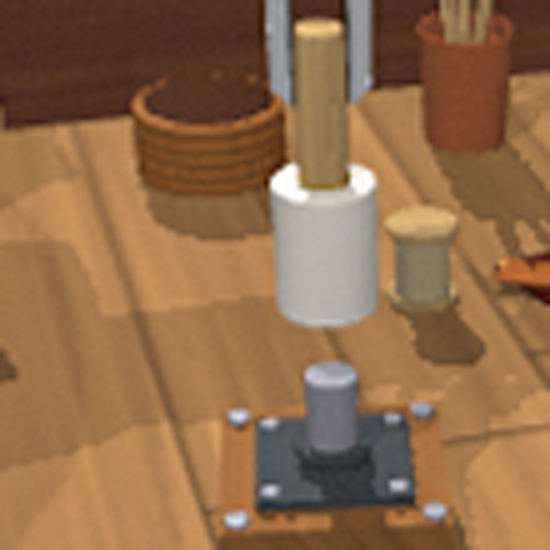

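Call:
{"api": "play_rows", "payload": {"increments": [[[255,0,-0.79,-2.72,0],[255,0,-0.79,-2.72,0],[255,0,-0.79,-2.72,0],[255,0,-0.79,-2.72,0],[255,0,-0.79,-2.72,0],[255,0,-0.79,-2.72,0],[255,0,-0.79,-2.72,0],[255,0,-0.79,-2.72,0],[255,0,-0.79,-2.72,0],[255,0,-0.79,-2.72,0],[255,0,0,0,0]]]}}

```text
time_s: 25.33
ee_pos: [0.4463, 0.3563, 0.2787]
eef_rot: [-1.474, 1.569, 3.034]
force: [0.1, -0.4, -5.2]
grip_width: 0.027
```

Call:
{"api": "play_rows", "payload": {"increments": [[[255,3,0,0,0],[255,3,0,0,0],[255,3,0,0,0],[255,3,0,0,0],[255,2,0,0,0],[255,0.7,0,0,0],[255,0,0,0,0],[255,0,0,0,0]]]}}

```text
time_s: 26.0
ee_pos: [0.4478, 0.3527, 0.1339]
eef_rot: [2.382, 1.57, 0.603]
force: [1.2, 0.6, -4.0]
grip_width: 0.027
```

Call:
{"api": "play_rows", "payload": {"increments": [[[255,0.4,0,0,0],[255,0.4,0,0,0],[255,0.3,0,0,0],[255,0,0,0,0]]]}}

```text
time_s: 26.33
ee_pos: [0.4473, 0.3525, 0.1217]
eef_rot: [-0.75, 1.57, -2.529]
force: [-0.9, 0.2, -4.2]
grip_width: 0.0267
```

Call:
{"api": "play_rows", "payload": {"increments": [[[255,0.1,0,0,0],[255,0.1,0,0,0],[255,0,0,0,0]]]}}

```text
time_s: 26.58
ee_pos: [0.4475, 0.3526, 0.1201]
eef_rot: [2.381, 1.571, 0.602]
force: [-0.6, -0.5, -4.7]
grip_width: 0.027
```

Call:
{"api": "play_rows", "payload": {"increments": [[[255,0.05,0,0,0],[255,0,0,0,0],[255,0,0,0,0]]]}}

```text
time_s: 26.83
ee_pos: [0.4476, 0.3526, 0.1201]
eef_rot: [2.375, 1.57, 0.596]
force: [-0.9, -1.3, 2.7]
grip_width: 0.0272
```

Call:
{"api": "play_rows", "payload": {"increments": [[[255,0.05,0,0,0],[255,0,0,0,0],[255,0,0,0,0]]]}}

```text
time_s: 27.08
ee_pos: [0.4477, 0.3527, 0.12]
eef_rot: [2.389, 1.57, 0.61]
force: [-1.8, -1.9, 7.3]
grip_width: 0.0269
```

Call:
{"api": "play_rows", "payload": {"increments": [[[255,-0.06,0,0,0],[200,0,0,0,0],[100,0,0,0,0],[0,0,0,0,0],[0,0,0,0,0],[0,0,0,0,0],[0,0,0,0,0],[0,0,0,0,0]]]}}

```text
time_s: 27.75
ee_pos: [0.4474, 0.3526, 0.1196]
eef_rot: [-0.417, 1.571, -2.195]
force: [0.4, 1.0, -0.2]
grip_width: 0.0635
```

Call:
{"api": "play_rows", "payload": {"increments": [[[0,-2,0,0,0],[0,-3,0,0,0],[0,-3,0,0,0],[0,-3,0,0,0],[0,-2,0,0,0],[0,0,0,0,0],[0,0,0,0,0]]]}}

```text
time_s: 28.33
ee_pos: [0.4476, 0.3527, 0.2503]
eef_rot: [2.36, 1.569, 0.581]
force: [-0.4, -0.2, -0.6]
grip_width: 0.0943
```

Run:
```python
from h import *
shift([.4472,.3518,.1199],-12)
cv2.imwrite("pics/scene9.png",ctrl.camera("scene")[:,:,::-1]);cv2.imwrite("pics/side9.png",ctrl.camera("side")[:,:,::-1])
a=cv2.imread("pics/scene9.png")[110:290,160:480];b=cv2.imread("pics/side9.png")[110:290,220:420]
a=cv2.resize(a,None,fx=2.5,fy=2.5)
b=cv2.resize(b,None,fx=3,fy=3)
cv2.imwrite("pics/a9.png",a);cv2.imwrite("pics/b9.png",b)
```

```text
tcp [0.4476 0.3527 0.2503] t 28.33 w 0.0943 yaw_y -11.91 tilt -1.0 F [-0.36 -0.16 -0.63] q [ 0.6   0.31  1.4  -0.    1.43  0.81]
shift cm [13.03 -0.04  0.11]
turn(about tool x, mod 180) 0.09
```

View pics/a9.png

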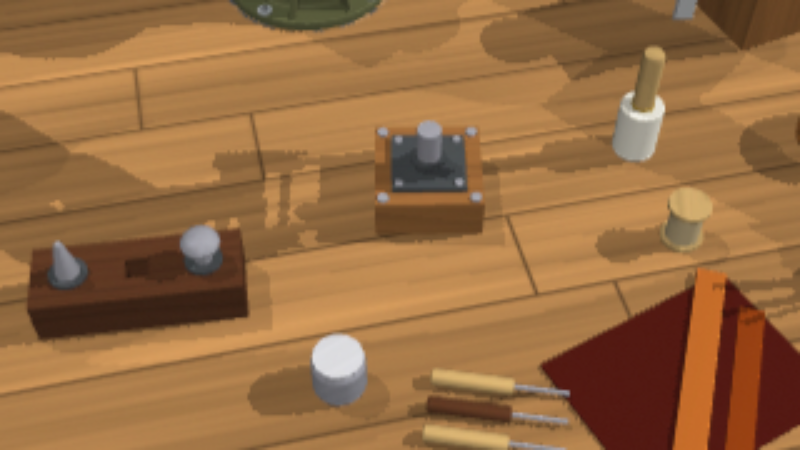

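View pics/b9.png

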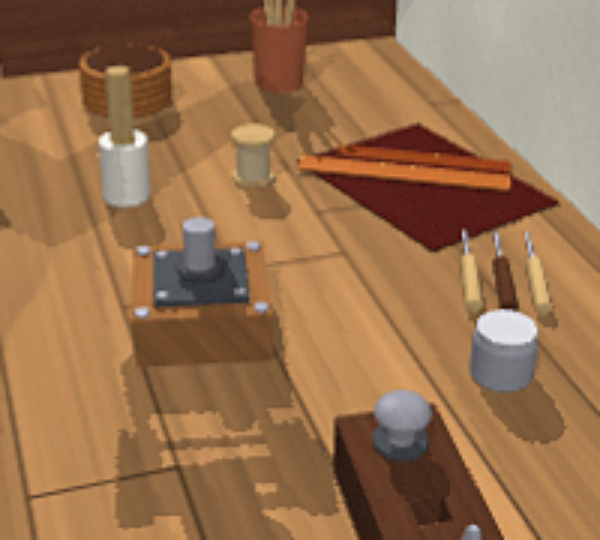

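Scene view: the post is upright in the socket at about (429,140) in the zoom. The maul stands on its head at about (640,105). The horn, dome, tin and spool are where they started, so I'm handing in.

```bash
python3 -c "
from station import ctrl
print(ctrl.hand_in())"
```

```text
the job is handed in; nothing more can be done
None
```

The post stake is in the socket and tapped tight, the maul is back standing on the bench, and I've handed the job in at about 28 s of the 56 s allowed. `hand_in()` gives no verdict, so I don't know the official result.

- **Setting the post:** I lowered the post into the socket by feel until it bore about 2.5 N, then let go with the collar about 10 mm above the plate. During the descent it rubbed the socket's sides at up to about 4 N, which I eased out with small sideways shifts. After release it stood upright and centred to within about 1 mm in the wrist picture.
- **Tapping:** I made two slow presses, of about 25.5 N and about 26.4 N by the wrist force with the maul's weight taken off. There was also up to about 5 N of sideways force, and no reading came near the 35 N limit.
- **Tightness:** The post sank about 1.5 mm on the first press and did not visibly move on the second, which points to it being tight. I could not measure the socket's actual grip (37 N needed).
- **End state:** The maul is near its starting spot, roughly 0.28 m from the block. The last scene and side pictures show it and the post upright, and the dome, horn, tin and spool where they began. The gripper is open and about 90 mm above the maul, touching nothing.

The side camera put the maul's position about 8 mm off the scene camera's in y, so I relied on the wrist camera there.

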